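Slide out a cell tray with a recessed release

ROBOT

A 7-joint arm with a two-finger parallel gripper is mounted at the origin on a cart in front of the work surface, level with it; the furniture and walls round the work are solid. World frame = base frame: x ahead of the robot, y to its left, z up, the work surface at z = 0. Lengths are in mm, angles in rad, forces in N, time in s.
With the tool pointing down it reaches from about 400 to 875 mm from the base axis. Payload 4.4 kg.
Tool frame: the origin (TCP) lies where the fingers leave the gripper's body, on its centre line; the fingertips stand 73 mm ahead of it and the grasp point (between the pads) lies 54 mm ahead of it; z points along the fingers, y is the line along which they close (so a half turn about z gives the same grasp; the last joint's range is limited). The gripper opens to 85 mm and grips with 20 to 120 N. Pads are 22 mm wide; open, the fingers measure 114 mm over their backs; the gripper's body (76 mm by 85 mm) begins 54 mm behind the grasp point. The pads swing forward as they close: fully open they stand 13 mm farther back than shut.
Start: joints at [1.104, 0.628, 0.038, 1.517, -0.027, 0.996, -0.02], TCP at [253.626, -598.49, 303.913] pointing down, gripper open.
Joint ranges: [-3.06, 3.06], [-0.37, 2.12], [-1.25, 1.32], [0.18, 2.47], [-1.1, 4.24], [0.23, 1.98], [-2.94, 2.94]. Speed limits (rad/s): [2.57, 2.57, 3.14, 3.14, 3.14, 3.14, 3.14].

INTERFACE

Orientations are given as [roll, pitch, yaw] about the fixed x, y, z axes, in that order (R = Rz(yaw) Ry(pitch) Rx(roll)).
In Python, from cell import ctrl gives the robot as it stands.
- The arm moves only by the tool send_rows, never from a script. Its argument "rows" is a list that holds one entry, the list of rows, each a list of 6 numbers: the shift along the tool's x, y, z in cm, then the turn, a rotation vector about the tool's x, y, z in rad. In form: [[[tx, ty, tz, wx, wy, wz], ...]]. A call has 1 to 10 rows; each row is the pose to reach, as a shift and turn from the pose commanded when the call began, along the tool's axes at that moment; what a row does not reach only later rows make up. A row lasts 1/10 s, in which the tool goes at most 50 mm and 8.59 degrees, less where a joint would pass 70% of its speed; a pose out of reach is approached as far as the arm can. A call with a gripper value outside its range is refused whole. "grip" is the closure in counts, from 0 (fully open) to 255 (shut), set as the call begins (left out, the last holds). The fingers move at their own pace and stop on an object; the grip force is fixed at half the most. Time passes only in rows, so rows that repeat a pose let the fingers close. It gives the time, the measured TCP pose, the force, the opening and the grip force at its end, in the units of the state.
- ctrl.read_state(): the state, without advancing time (a new reading comes with each control period).
- ctrl.get_image(name): name is "scene" or "top" or "wrist"; returns a dict with "pixels" (480x640x3 uint8, red, green, blue), "fx", "fy", "cx", "cy" (pixels), "D" ([k1, k2, p1, p2, k3] as OpenCV has them; the pictures are not rectified), "extrinsics" (4x4, takes a point from camera to world coordinates); the wrist camera has in their place "mount" (4x4, takes a point from camera to tool coordinates, whose origin is the TCP and whose axes are the flange's). Camera axes: x right, y up, looking along -z (the intrinsics and any distortion apply to the point x, -y, -z); pixel columns grow to the right and rows downward; lengths in mm; the calibration is good to about 2 mm. A picture is of the moment at which its call begins: read the wrist's pose just before it. There is no depth.
- ctrl.finish_job(): hands the job in; it is judged then, once.
The state is a dict: "clock": time; "qpos": joint angles; "qd": joint speeds; "tau": joint torques, N m; "eef_pos": TCP position; "tool_rot": TCP orientation; "force": force on the tool from outside, world axes, zero at the start; "torque": the same for the moment, N m; "width": finger opening in mm; "gripper_force": force on a finger pad.
Only numpy, scipy, OpenCV 4.12 (cv2) and the standard library are available. Lean on these libraries where they do the work, as an engineer would, in place of code of your own. Each camera call takes 0.05 s, during which the arm holds its last target. There are 200 camera calls.

TASK

The cells in the grey unit are due for changing: take the fine screwdriver out of its stand, press the release button down to its bottom inside the recess of the tray's front block and, keeping it held down, push the tray all the way out with the same tool until the button springs up again and locks the tray out. Work by feel: the blade must never bear hard on the unit (stay below 16 N), and neither hand nor fingers may touch the unit. Then stand the screwdriver back in its stand, tip down, let go and leave all other things where they are.

Things in the scene. Friction and masses are not known exactly. Their poses are not given: they have to be found in the camera images.
- unit: Cell unit fixed on the bench; base 195 x 104 x 6 mm. Origin on the bench under the mouth of its grey housing (90 long, 100 wide, 56 mm high, to +x). The tray comes out along -x, its front block running between two aluminium guide cheeks 44 mm high with inward lips. Let go too early, the button catches the tray about 13, 24 or 36 mm out; pressing again frees it.
- recess (a point): Middle of the mouth of the 14 x 14 mm straight-walled recess in the top of the tray's front block (40 long, 66 wide, top 48 mm over the bench); moves with the tray, axes as the unit's. Tray in: 24 mm from the unit's origin along -x. The button's flat 13 mm steel top is 12 mm below it at rest. Push on the recess wall: 2 to 5 N while the button is held down.
- tray (a joint): How far the tray is out, m: 0 fully in (locked, 2 mm of play), 0.045 at the hard end stop. From 0.0425 on the button can rise behind the last catch and locks the tray out.
- button (a joint): How far the release button is pressed, m: 0 up. Spring 3 N at first, 4.4 N at 14 mm. Its firm bottom, felt as a sharp rise of force, lies 6 to 12 mm down with the tray in and rises or sinks by up to 2 mm as the tray comes out, differently from unit to unit and not visible. The tray is free only within 1.5 mm above that bottom. Springs up when let go, unless under a catch.
- screwdriver: Fine screwdriver 186 mm long, 0.05 kg, standing tip down in the stand; its own +y runs from the tip to the handle's end. Blue and black handle about 84 mm long, 18 mm wide across its own x and 23 mm across its own z; steel blade 88 mm long, 6 mm square.
- tip (a point): The point of the screwdriver's blade, on the shaft axis.
- grip (a point): Where to hold the screwdriver, on the shaft axis, 138 mm above the tip and 48 mm below the handle's end.
- stand: Aluminium block 60 x 60 mm, 70 mm high, fixed on the bench, with one vertical 12 mm round hole, 60 mm deep, in the middle of its top; mouth chamfered 3 mm. Origin in the middle of its underside.
- hole_floor (a point): Middle of the floor of the stand's hole, 10 mm above the bench; the screwdriver's tip rests here.
- multimeter: multimeter, orange case 154 x 78 x 47 mm, lying on the bench left of the unit; a bystander
- pliers: combination pliers 175 mm long, lying on the bench at the left; a bystander
- spare_cell_a: loose round cell, 51 mm long, 14 mm across, near the bench edge; a bystander
- spare_cell_b: a second loose round cell of the same size; a bystander
- pen: ball pen 145 mm long, 9 mm high, lying between the stand and the unit; a bystander
- tape_measure: tape measure 76 x 35 x 65 mm, at the right of the bench; a bystander
- fitting: hex pipe fitting 22 x 25 x 38 mm, behind the unit; a bystander
Not all that is in view belongs to the job. Of the things like the screwdriver, leave any that is pink; of the rest the larger one is meant.

How it is judged:
By the outcome, as a careful person would: the job done as asked, in the order asked, and still so for the second after the job is handed in, with the robot touching nothing.
It also fails if it takes over 66 s, if anything falls off the work surface, if the arm or the gripper's body presses on something with over 40 N, if the wrist force passes 120 N, or if a joint passes its speed limit or range.

## Working session

There is one attempt and no reset: what is moved stays moved. The work goes in short steps, Python scripts to look and compute and a tool call to move; the robot and the scene stay as the last step left them, time stands still between calls to the robot, and variables do not carry over. Pictures are saved under pics/ and viewed, at most 10 in all, crops included, and the job is handed in when it is done.

Besides the shell and the picture viewer there is one more tool, called after ">>>" as name(argument=value, ...), one argument or row to a line, values as JSON. send_rows: Moves the arm, as the interface text tells. Its arguments: {"type":"object","properties":{"rows":{"type":"array","items":{"type":"array","items":{"type":"array","items":{"type":"number"}}}},"grip":{"type":"number"}},"required":["rows"]}

```bash
mkdir -p pics; ls; cat > h.py <<'E'
import numpy as np, cv2
from cell import ctrl
from scipy.spatial.transform import Rotation as R
def tool():
    s=ctrl.read_state(); T=np.eye(4); T[:3,:3]=R.from_euler('xyz',s['tool_rot']).as_matrix(); T[:3,3]=s['eef_pos']; return T
def img(name,fn=None):
    T=tool(); d=ctrl.get_image(name)
    d['X']=np.array(d['extrinsics']) if 'extrinsics' in d else T@np.array(d['mount'])
    d['bgr']=cv2.cvtColor(np.asarray(d['pixels'],np.uint8),cv2.COLOR_RGB2BGR)
    if fn: cv2.imwrite('pics/'+fn,d['bgr'])
    return d
def K(d): return np.array([[d['fx'],0,d['cx']],[0,d['fy'],d['cy']],[0,0,1.]])
def ray(d,u,v):
    p=cv2.undistortPoints(np.array([[[u,v]]],float),K(d),np.array(d['D'],float))[0,0]
    r=d['X'][:3,:3]@np.array([p[0],-p[1],-1]); return d['X'][:3,3],r/np.linalg.norm(r)
def plane(d,u,v,z):
    o,r=ray(d,u,v); return o+r*(z-o[2])/r[2]
def cross(a,b):
    (o,r),(p,q)=a,b
    t=np.linalg.lstsq(np.c_[r,-q],p-o,rcond=None)[0]; A=o+r*t[0];B=p+q*t[1]
    return (A+B)/2,np.linalg.norm(A-B)
def proj(d,P):
    c=np.linalg.inv(d['X'])@np.r_[P,1]; 
    return cv2.projectPoints(np.array([[c[0],-c[1],-c[2]]]),np.zeros(3),np.zeros(3),K(d),np.array(d['D'],float))[0].ravel()
E
python3 - <<'E'
from h import *
np.set_printoptions(suppress=True,precision=3)
for n in('scene','top'):
    d=img(n,n+'0.png'); print(n,d['fx'],d['D'],d['X'])
d=img('wrist'); print(d['fx'],np.array(d['mount'])); print(ctrl.read_state())
E
```

```text
pics
scene 546.3308999998931 [-0.065  0.     0.     0.     0.   ] [[   0.691    0.377   -0.617 -234.722]
 [  -0.722    0.389   -0.572 -770.778]
 [   0.025    0.841    0.541  835.599]
 [   0.       0.       0.       1.   ]]
top 585.906565191856 [-0.076  0.     0.     0.     0.   ] [[   0.029    0.999   -0.041  467.48 ]
 [  -0.999    0.03     0.012  -14.733]
 [   0.013    0.041    0.999 1863.625]
 [   0.       0.       0.       1.   ]]
412.27953223869235 [[  0.      0.956   0.295  73.656]
 [  1.      0.     -0.001  -1.41 ]
 [ -0.001   0.295  -0.956 -69.872]
 [  0.      0.      0.      1.   ]]
{'clock': 0.15, 'qpos': array([ 1.104,  0.629,  0.038,  1.518, -0.027,  0.996, -0.02 ]), 'qd': array([ 0.   , -0.003,  0.   , -0.002, -0.001,  0.   ,  0.   ]), 'tau': array([  0.002, -56.38 ,   1.228, -19.366,   0.011,   0.007,   0.   ]), 'eef_pos': array([ 253.518, -598.128,  303.211]), 'tool_rot': array([-3.14 , -0.   ,  0.401]), 'force': array([ 0.299,  0.292, -0.012]), 'torque': array([ 0.003, -0.01 , -0.047]), 'gripper_force': 0.0, 'width': 85.5144477493735}
```

View pics/scene0.png

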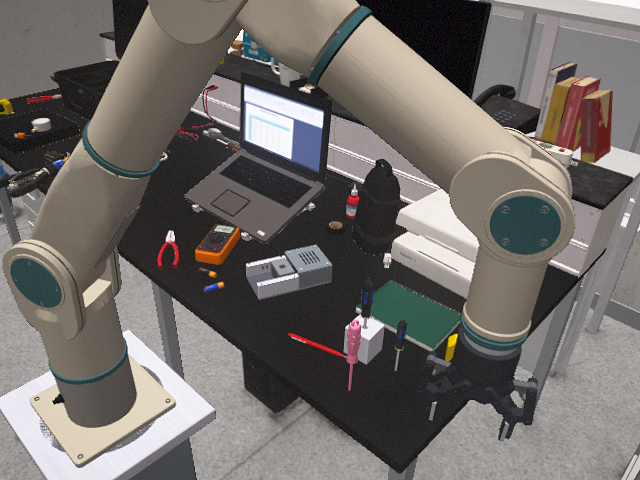

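View pics/top0.png

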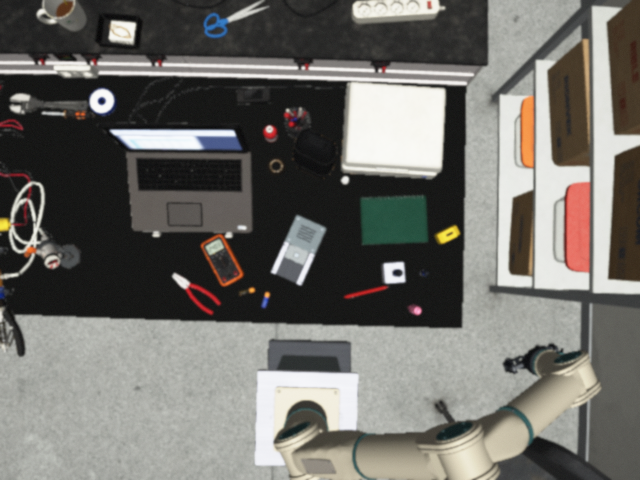

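```bash
python3 - <<'E'
from h import *
np.set_printoptions(suppress=True,precision=1)
d=img('top');e=img('scene')
cv2.imwrite('pics/crop1.png',np.hstack([cv2.resize(d['bgr'][205:300,250:450],None,fx=2,fy=2,interpolation=2),np.zeros((190,4,3),np.uint8),]) )
a=cv2.resize(d['bgr'][200:300,260:440],(792,440),interpolation=cv2.INTER_CUBIC); cv2.imwrite('pics/c1.png',a)
for n,u,v,z in [('stand',394,272,70),('handle',396,272,196),('housing c',307,235,56),('front',290,268,48),('small',424,273,100),('pink',415,310,120)]: print(n,plane(d,u,v,z))
P=plane(d,394,272,70); print(proj(e,P))
b=cv2.resize(e['bgr'][225:395,230:430],(700,595),interpolation=cv2.INTER_CUBIC); cv2.imwrite('pics/c2.png',b)
E
```

```text
stand [ 472.3 -256.9   70. ]
handle [ 472.2 -245.6  196. ]
housing c [578.7  13.4  56. ]
front [475.3  63.   48. ]
small [ 471.8 -344.   100. ]
pink [ 360.8 -315.9  120. ]
[364.6 325.7]
```

View pics/c1.png

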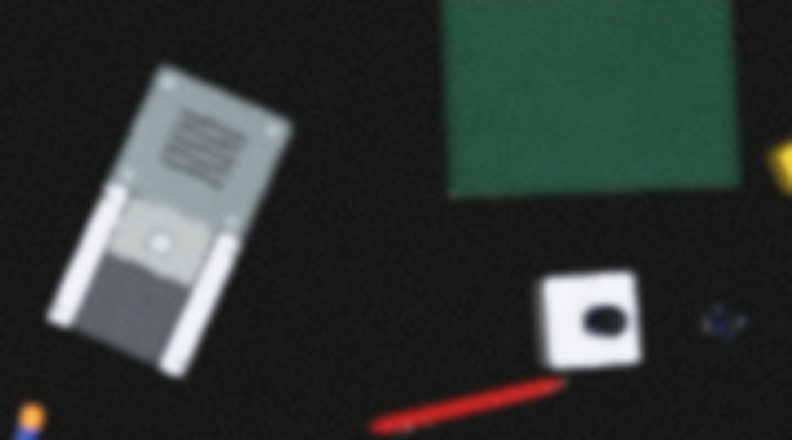

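View pics/c2.png

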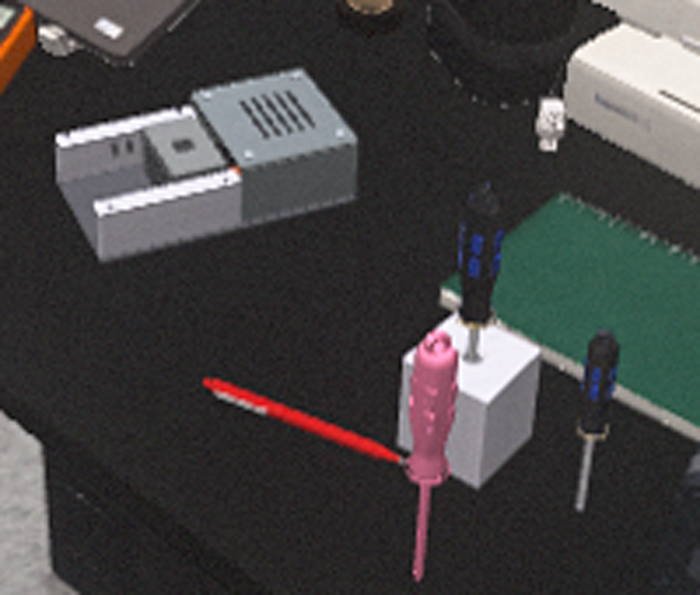

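```bash
cat >> h.py <<'E'
def go(P,yaw):
    T=tool(); G=R.from_euler('xyz',[np.pi,0,yaw]).as_matrix()
    t=T[:3,:3].T@(np.array(P,float)-T[:3,3])/10; w=R.from_matrix(T[:3,:3].T@G).as_rotvec()
    print('row',np.round(np.r_[t,w],3).tolist())
E
python3 - <<'E'
from h import *
np.set_printoptions(suppress=True,precision=1)
d=img('top');e=img('scene')
for n,a,b in [('recess',(296.4,255.2),(282,266.4)),('handle end',(397.7,273),(368.4,278.5))]: print(n,cross(ray(d,*a),ray(e,*b)))
go([472,-250,325],np.pi/2)
E
```

```text
recess (array([516.1,  44. ,  47.7]), np.float64(1.4067110298484649))
handle end (array([ 471.1, -253.1,  191.9]), np.float64(4.992438862439091))
row [33.703, -23.56, -2.12, -0.0, -0.0, -1.17]
```

>>> send_rows(
  rows=[
    [[33.7, -23.5, -2.1, 0, 0, -1.17], [33.7, -23.5, -2.1, 0, 0, -1.17], [33.7, -23.5, -2.1, 0, 0, -1.17], [33.7, -23.5, -2.1, 0, 0, -1.17], [33.7, -23.5, -2.1, 0, 0, -1.17], [33.7, -23.5, -2.1, 0, 0, -1.17], [33.7, -23.5, -2.1, 0, 0, -1.17], [33.7, -23.5, -2.1, 0, 0, -1.17], [33.7, -23.5, -2.1, 0, 0, -1.17], [33.7, -23.5, -2.1, 0, 0, -1.17]],
  ],
)

```text
clock: 1.35
eef_pos: [473.5, -248.4, 325.2]
tool_rot: [3.141, -0.001, 1.575]
force: [0.5, -0.8, -0.2]
width: 85.4
gripper_force: 0.0
```

```bash
python3 - <<'E'
from h import *
np.set_printoptions(suppress=True,precision=3)
s=ctrl.read_state();print(s['clock'],s['eef_pos'],s['tool_rot'],s['qd'],s['force'],s['qpos'])
d=img('wrist','w1.png'); np.savez('w1.npz',X=d['X'])
E
```

```text
1.35 [ 473.531 -248.449  325.233] [ 3.141 -0.001  1.575] [0.052 0.005 0.071 0.007 0.021 0.008 0.018] [ 0.468 -0.778 -0.16 ] [ 0.648  0.451 -0.314  1.807  0.171  0.909  0.262]
```

View pics/w1.png

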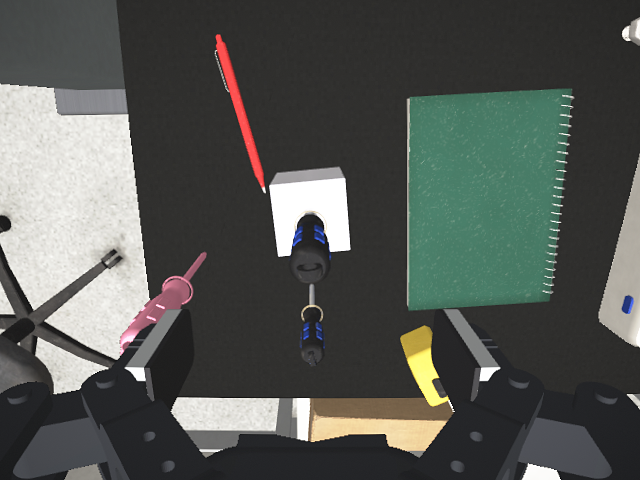

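>>> send_rows(
  rows=[
    [[0, -5, 0, 0, 0, 0], [0, -7, 0, 0, 0, 0], [0, -7, 0, 0, 0, 0], [0, -7, 0, 0, 0, 0]],
  ],
)

```text
clock: 1.8
eef_pos: [401.4, -252.7, 325.1]
tool_rot: [3.141, 0.001, 1.566]
force: [0.6, 0.1, -0.5]
width: 85.5
gripper_force: 0.0
```

```bash
python3 - <<'E'
from h import *
np.set_printoptions(suppress=True,precision=1)
X1=np.load('w1.npz')['X']
d2=img('wrist','w2.png'); d1=dict(d2); d1['X']=X1; d1['bgr']=cv2.imread('pics/w1.png')
print(ctrl.read_state()['eef_pos'])
def stand(d,seed):
    hsv=cv2.cvtColor(d['bgr'],cv2.COLOR_BGR2HSV); m=((hsv[...,1]<45)&(hsv[...,2]>205)).astype(np.uint8)
    n,l,st,c=cv2.connectedComponentsWithStats(m)
    k=[i for i in range(1,n) if st[i,4]>1500 and np.linalg.norm(c[i]-seed)<60]
    i=max(k,key=lambda i:st[i,4]); h=cv2.findContours((l==i).astype(np.uint8),0,2)[0][0]
    q=cv2.approxPolyDP(cv2.convexHull(h),8,True).reshape(-1,2).astype(float); print(st[i],q.tolist()); return q
def handle(d,seed):
    hsv=cv2.cvtColor(d['bgr'],cv2.COLOR_BGR2HSV); m=((hsv[...,2]<60)&(hsv[...,2]>0)).astype(np.uint8)
    return m
p1=proj(d1,[472,-254,196]);p2=proj(d2,[472,-254,196]);print(p1,p2, proj(d1,[472,-254,70]))
stand(d1,(310,215)); s2=proj(d2,[472,-254,70]); stand(d2,s2)
a=cv2.resize(d1['bgr'][150:310,230:390],(400,560)); 
c=s2.astype(int); print('off',c[0]-80,c[1]-65)
b=cv2.resize(d2['bgr'][c[1]-65:c[1]+95,c[0]-80:c[0]+80],(400,560))
cv2.imwrite('pics/c3.png',np.hstack([a,b]))
E
```

```text
[ 402.2 -252.3  325.1]
[312.5 273.9] [451.8 265.1] [312.3 215. ]
[ 269  178   81   79 4157] [[344.0, 178.0], [349.0, 249.0], [279.0, 256.0], [269.0, 186.0]]
[ 360  172   77   79 4086] [[435.0, 172.0], [436.0, 223.0], [404.0, 246.0], [365.0, 250.0], [360.0, 179.0]]
off 321 144
```

View pics/c3.png

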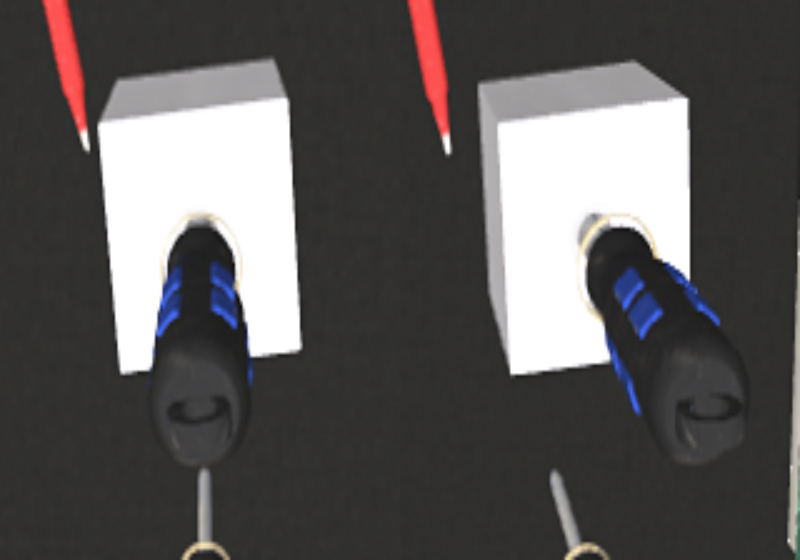

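```bash
python3 - <<'E'
from h import *
np.set_printoptions(suppress=True,precision=1)
d2=img('wrist'); d1=dict(d2); d1['X']=np.load('w1.npz')['X']
for n,a,b in [('TL',(269.2,185.1),(359.8,179.1)),('TR',(345.2,177.7),(436.6,172)),('BL',(278.4,256.9),(365.8,251.1)),('h',(309.2,266.6),(445.4,260.6))]:
    print(n,cross(ray(d1,*a),ray(d2,*b)), plane(d1,*a,70),plane(d2,*b,70))
q=[(269.2,185.1),(345.2,177.7),(350.4,250),(278.4,256.9)]
C=np.mean([plane(d1,*p,70) for p in q],0); print(C, plane(d1,309.2,266.6,196),plane(d2,445.4,260.6,196))
# collar ring centre ~ z 98: view1 crop(201,255)
print(plane(d1,230+201/2.5,150+255/3.5,98),plane(d2,321+218/2.5,144+255/3.5,98))
E
```

```text
TL (array([ 438. , -228.8,   73.4]), np.float64(0.5874043699331257)) [ 437.6 -229.7   70. ] [ 438.4 -229.    70. ]
TR (array([ 497.5, -222.7,   75.3]), np.float64(0.06390119274253019)) [ 497.9 -223.5   70. ] [ 499.1 -223.4   70. ]
BL (array([ 444.3, -287.4,   76.7]), np.float64(0.7732234009226203)) [ 443.8 -290.3   70. ] [ 445.2 -289.4   70. ]
h (array([ 470.3, -251.5,  193.2]), np.float64(0.8628285116549251)) [ 469.6 -298.9   70. ] [ 513.  -298.1   70. ]
[ 470.8 -256.8   70. ] [ 470.3 -250.   196. ] [ 469.4 -250.9  196. ]
[ 470.6 -253.1   98. ] [ 472.1 -252.8   98. ]
```

>>> send_rows(
  rows=[
    [[0, 4, 0, 0, 0, 0], [0, 6.8, 0, 0, 0, 0], [0, 6.8, 1, 0, 0, 0], [0, 6.8, 5, 0, 0, 0], [0, 6.8, 9, 0, 0, 0], [0, 6.8, 12.1, 0, 0, 0], [0, 6.8, 12.1, 0, 0, 0], [0, 6.8, 12.1, 0, 0, 0]],
  ],
)

```text
clock: 2.7
eef_pos: [470.3, -250.7, 203.9]
tool_rot: [-3.141, -0.001, 1.571]
force: [0.3, -0.3, 1.0]
width: 85.5
gripper_force: 0.0
```

```bash
python3 - <<'E'
from h import *
s=ctrl.read_state();print(s['clock'],s['eef_pos'],s['tool_rot'],s['force'])
d=img('wrist','w3.png')
E
```

```text
2.7 [ 470.28908679 -250.68084616  203.85832404] [-3.14074063e+00 -5.03567551e-04  1.57079622e+00] [ 0.29257498 -0.27917365  0.99142472]
```

View pics/w3.png

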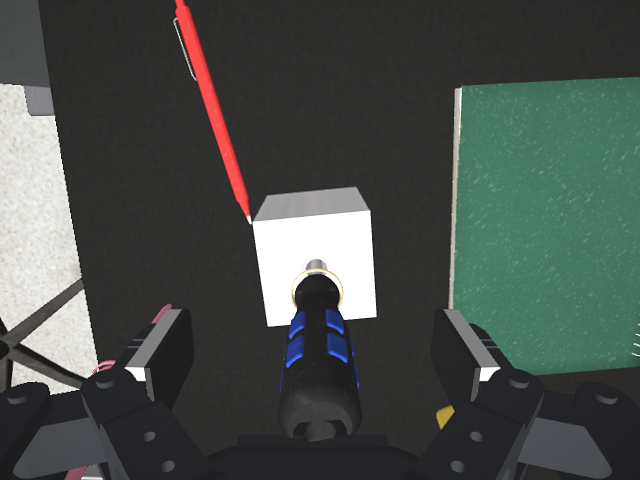

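>>> send_rows(
  rows=[
    [[0, 0, 0, 0, 0, 0], [0, 0, 0, 0, 0, 0], [0, 0, 0, 0, 0, 0], [0, 0, 0, 0, 0, 0], [0, 0, 0, 0, 0, 0], [0, 0, 0, 0, 0, 0], [0, 0, 0, 0, 0, 0], [0, 0, 0, 0, 0, 0]],
  ],
  grip=255,
)

```text
clock: 3.55
eef_pos: [470.4, -251.1, 204.3]
tool_rot: [3.141, 0.001, 1.571]
force: [-0.8, -0.4, 5.7]
width: 17.2
gripper_force: 59.3
```

>>> send_rows(
  rows=[
    [[0, 0, -1, 0, 0, 0], [0, 0, -3, 0, 0, 0], [0, 0, -6, 0, 0, 0], [0, 0, -9, 0, 0, 0], [0, 0, -12, 0, 0, 0], [0, 0, -12, 0, 0, 0], [0, 0, -12, 0, 0, 0]],
  ],
)

```text
clock: 4.25
eef_pos: [470.2, -250.3, 324.4]
tool_rot: [3.141, 0.0, 1.571]
force: [0.4, -0.1, -0.7]
width: 17.5
gripper_force: 58.9
```

```bash
python3 - <<'E'
from h import *
np.set_printoptions(suppress=True,precision=2)
s=ctrl.read_state();print(s['clock'],s['eef_pos'],s['tool_rot'],s['force'],s['width'])
d=img('wrist','w4.png');e=img('scene');t=img('top')
P=s['eef_pos']-[0,0,192]; print('exp tip',P,proj(d,P),proj(e,P),proj(t,P))
c=proj(d,P).astype(int); a=cv2.resize(d['bgr'][c[1]-90:c[1]+150,c[0]-80:c[0]+80],(400,600))
c=proj(e,P).astype(int); print(c)
b=cv2.resize(e['bgr'][c[1]-80:c[1]+40,c[0]-40:c[0]+40],(400,600)); cv2.imwrite('pics/c4.png',np.hstack([a,b]))
E
```

```text
4.25 [ 470.17 -250.35  324.43] [3.14 0.   1.57] [ 0.41 -0.14 -0.7 ] 17.503832085634308
exp tip [ 470.17 -250.35  132.43] [314.81 229.86] [363.64 301.57] [394.6  272.69]
[363 301]
```

View pics/c4.png

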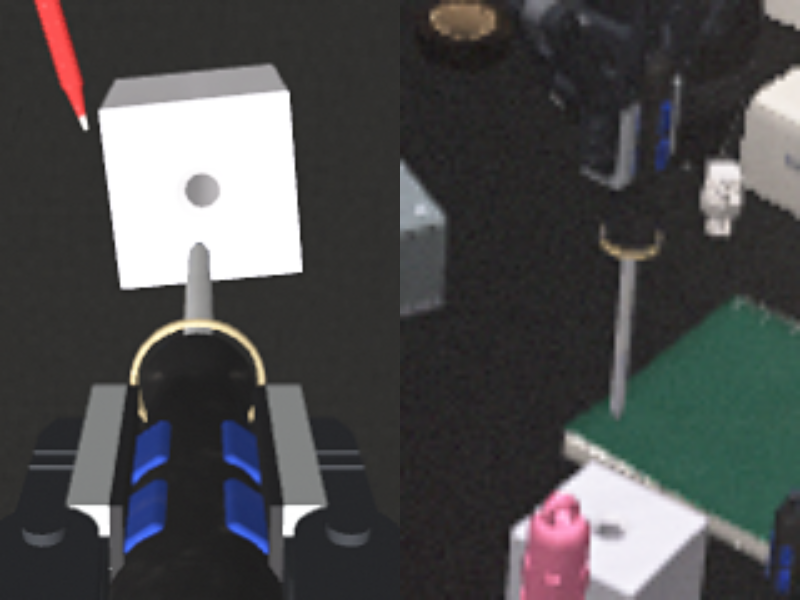

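```bash
cat >> h.py <<'E'
def corner(d,*pts):
    g=cv2.cvtColor(d['bgr'],cv2.COLOR_BGR2GRAY); return g
E
sed -i '/^def corner/,$d' h.py
python3 - <<'E'
from h import *
np.set_printoptions(suppress=True,precision=2)
d=img('wrist');e=img('scene')
print(cross(ray(d,314,236.6),ray(e,366.2,304.4)))
p=plane(d,314,236.6,130.3);print('tip',p,'hole',plane(d,314.8,215,70))
T=tool();print('tip in tool',np.linalg.inv(T)@np.r_[p,1],T[:3,3])
# above unit: tip over recess
E
```

```text
(array([ 469.36, -256.33,  128.66]), np.float64(2.8073946051201593))
tip [ 468.37 -254.79  130.3 ] hole [ 469.11 -255.02   70.  ]
tip in tool [ -4.65  -0.97 192.52   1.  ] [ 469.73 -250.37  322.82]
```

```bash
cat >> h.py <<'E'
W=np.array([-0.007,0.034,0])
def gotip(P,yaw,tip=np.array([-4.65,-0.97,192.5]),w=W):
    T=tool(); G=(R.from_euler('xyz',[np.pi,0,yaw])*R.from_rotvec(w)).as_matrix()
    Q=np.array(P,float)-G@tip
    t=T[:3,:3].T@(Q-T[:3,3])/10; v=R.from_matrix(T[:3,:3].T@G).as_rotvec()
    print('TCP',Q,'row',np.round(np.r_[t,v],3).tolist())
E
python3 - <<'E'
from h import *
gotip([516,44,105],1.147)
E
```

```text
TCP [514.87573507  42.42664861 297.54888728] row [29.276, 4.523, 2.553, -0.016, 0.031, 0.424]
```

>>> send_rows(
  rows=[
    [[5, 0.8, 0, 0, 0, 0.05], [10, 1.6, 0, 0, 0, 0.1], [15, 2.4, 0, -0.005, 0.01, 0.2], [20, 3.2, 0.5, -0.01, 0.02, 0.3], [25, 4, 1.5, -0.016, 0.03, 0.42], [29.3, 4.5, 2.5, -0.016, 0.031, 0.424], [29.3, 4.5, 2.5, -0.016, 0.031, 0.424], [29.3, 4.5, 2.5, -0.016, 0.031, 0.424], [29.3, 4.5, 2.5, -0.016, 0.031, 0.424]],
  ],
)

```text
clock: 5.4
eef_pos: [515.1, 41.0, 298.5]
tool_rot: [3.133, -0.032, 1.145]
force: [1.0, -0.6, -0.7]
width: 17.4
gripper_force: 58.8
```

```bash
python3 - <<'E'
from h import *
np.set_printoptions(suppress=True,precision=2)
T=tool(); s=ctrl.read_state(); print(s['clock'],s['eef_pos'],s['tool_rot'],s['force'],s['qd'])
d=img('wrist','w5.png'); np.savez('w5.npz',X=d['X'])
print(proj(d,(T@np.r_[-4.65,-0.97,192.5,1])[:3]),proj(d,[516,44,48]))
cv2.imwrite('pics/c5.png',cv2.resize(d['bgr'][80:320,160:480],(800,600),interpolation=2))
E
```

```text
5.4 [515.1   40.99 298.53] [ 3.13 -0.03  1.15] [ 0.96 -0.6  -0.71] [ 0.02 -0.01  0.01 -0.   -0.   -0.   -0.  ]
[313.64 235.16] [311.39 214.43]
```

View pics/c5.png

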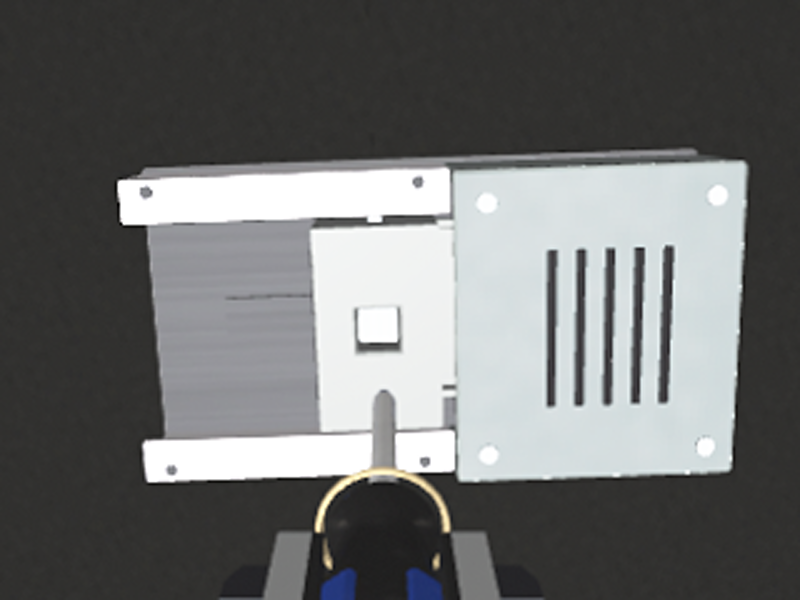

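```bash
python3 - <<'E'
from h import *
np.set_printoptions(suppress=True,precision=2)
d=img('wrist'); print(ctrl.read_state()['eef_pos'])
f=lambda x,y:(160+x/2.5,80+y/2.5)
P=[plane(d,*f(*c),56) for c in [(454,170),(747,160),(732,470),(458,481)]]
for a,b in [(0,1),(3,2),(1,2),(0,3)]:
    v=P[b]-P[a]; print(np.linalg.norm(v),np.arctan2(v[1],v[0]))
print(np.array(P)[:,:2].tolist(), 'mouth mid',(P[0]+P[3])/2)
r=plane(d,*f(378.3,329),48); print('recess',r, [plane(d,*f(*c),48)[:2].round(1).tolist() for c in [(355,307),(400,307),(401,351),(357,352)]])
t=plane(d,*f(384,391),105.5); print('tip',t)
gotip(r+[0,0,7],1.147)
E
```

```text
[515.27  40.45 298.87]
88.64013563908387 -0.38916145901121557
89.66442633644093 -0.3893105718054402
99.08564441511508 -1.9556182026082376
99.07312381774034 -1.9659564279582222
[[558.5534381998747, 82.01634997878676], [640.5657326841928, 48.38515613240848], [603.3695717689509, -43.45389080475252], [520.4146490374046, -9.421698033110147]] mouth mid [539.48  36.3   56.  ]
recess [517.08  45.61  48.  ] [[513.3, 55.2], [526.3, 49.2], [520.7, 36.0], [507.7, 41.6]]
tip [516.07  40.68 105.5 ]
TCP [515.96  44.04 247.55] row [0.188, -0.133, 5.14, 0.002, 0.001, -0.003]
```

```bash
python3 - <<'E'
from h import *
gotip([517.1,45.5,56],1.1815)
E
```

```text
TCP [516.03067393  43.88880541 248.54888728] row [0.181, -0.12, 5.04, 0.003, 0.002, -0.038]
```

>>> send_rows(
  rows=[
    [[0.2, -0.1, 2.5, 0.003, 0.002, -0.038], [0.2, -0.1, 5, 0.003, 0.002, -0.038], [0.2, -0.1, 5, 0.003, 0.002, -0.038], [0.2, -0.1, 5, 0.003, 0.002, -0.038]],
  ],
)

```text
clock: 5.9
eef_pos: [516.4, 44.8, 249.3]
tool_rot: [3.135, -0.035, 1.183]
force: [0.5, -0.1, -1.3]
width: 17.3
gripper_force: 58.8
```

```bash
python3 - <<'E'
from h import *
np.set_printoptions(suppress=True,precision=2)
for i in range(3):
    T=tool(); d=img('wrist'); tp=(T@np.r_[-4.65,-0.97,192.5,1])[:3]
    print(T[:3,3],R.from_matrix(T[:3,:3]).as_euler('xyz'),'tip',tp,proj(d,tp),proj(d,[517.1,45.5,48]),ctrl.read_state()['force'])
cv2.imwrite('pics/c6.png',cv2.resize(d['bgr'][140:290,210:410],(800,600),interpolation=2))
E
```

```text
[516.35  44.83 249.27] [ 3.13 -0.03  1.18] tip [517.48  46.56  56.72] [313.66 235.27] [313.59 233.59] [-0.49 -0.09 -0.54]
[516.83  45.15 249.89] [ 3.13 -0.04  1.18] tip [518.28  46.93  57.34] [313.66 235.27] [312.69 234.27] [-0.92 -0.51 -0.48]
[517.03  45.39 250.18] [ 3.13 -0.04  1.18] tip [518.64  47.19  57.64] [313.66 235.27] [312.34 234.71] [-0.6   0.27  0.07]
```

View pics/c6.png

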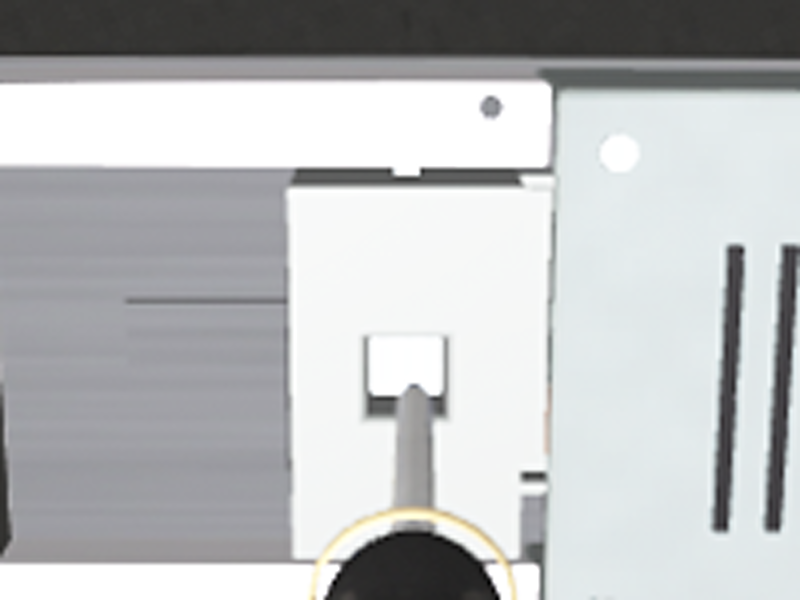

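```bash
python3 - <<'E'
from h import *
np.set_printoptions(suppress=True,precision=2)
T=tool(); d=img('wrist')
for k in range(2):
    r=plane(d,210+405.5/4,140+376/4,48); tz=T[2,3]-192.55; t=plane(d,210+414/4,140+388/4,tz)
    u=np.array([np.cos(-.389),np.sin(-.389)]);v=np.array([-u[1],u[0]])
    e=(r-t)[:2]; print(T[:3,3],tz,r,t,'move unit x,y',e@u,e@v, 'tool',T[:3,:3].T@np.r_[e,0])
    T=tool(); d=img('wrist')
E
```

```text
[517.04  45.59 250.27] 57.72253498414287 [516.75  46.4   48.  ] [518.17  46.33  57.72] move unit x,y -1.3399557305317753 -0.4755714312221342 tool [-0.47 -1.34 -0.03]
[516.94  45.7  250.23] 57.68125303216232 [516.64  46.52  48.  ] [518.06  46.44  57.68] move unit x,y -1.3407949128004497 -0.46548176106282335 tool [-0.46 -1.34 -0.03]
```

>>> send_rows(
  rows=[
    [[-0.05, -0.13, 0, 0, 0, 0], [-0.05, -0.13, 0.2, 0, 0, 0], [-0.07, -0.13, 0.6, 0, 0, 0], [-0.08, -0.14, 1.0, 0, 0, 0], [-0.1, -0.14, 1.4, 0, 0, 0], [-0.11, -0.14, 1.8, 0, 0, 0], [-0.11, -0.14, 1.8, 0, 0, 0], [-0.11, -0.14, 1.8, 0, 0, 0]],
  ],
)

```text
clock: 7.0
eef_pos: [514.9, 46.0, 230.9]
tool_rot: [3.134, -0.035, 1.185]
force: [-0.4, -0.1, -0.2]
width: 17.0
gripper_force: 59.0
```

>>> send_rows(
  rows=[
    [[0, 0, 0.1, 0, 0, 0], [-0.01, 0, 0.2, 0, 0, 0], [-0.01, 0, 0.3, 0, 0, 0], [-0.01, 0, 0.4, 0, 0, 0], [-0.02, 0, 0.5, 0, 0, 0], [-0.02, 0, 0.5, 0, 0, 0], [-0.02, 0, 0.5, 0, 0, 0]],
  ],
)

```text
clock: 7.7
eef_pos: [515.0, 46.0, 226.0]
tool_rot: [3.134, -0.035, 1.185]
force: [-0.4, 0.2, 3.2]
width: 17.6
gripper_force: 59.3
```

```bash
python3 - <<'E'
from h import *
np.set_printoptions(suppress=True,precision=2)
for i in range(4):
    s=ctrl.read_state();print(s['eef_pos'],s['force']); ctrl.get_image('top')
E
```

```text
[515.01  45.98 226.02] [-0.37  0.22  3.19]
[514.99  45.98 226.02] [ 0.27 -0.19  2.05]
[514.99  46.   226.04] [0.75 0.3  3.43]
[514.99  45.99 226.04] [0.48 0.29 2.85]
```

>>> send_rows(
  rows=[
    [[0, 0, 0.1, 0, 0, 0], [-0.01, 0, 0.2, 0, 0, 0], [-0.01, 0, 0.25, 0, 0, 0], [-0.01, 0, 0.25, 0, 0, 0]],
  ],
)

```text
clock: 8.3
eef_pos: [515.0, 45.9, 223.4]
tool_rot: [3.134, -0.035, 1.185]
force: [0.2, 0.2, 3.4]
width: 17.2
gripper_force: 59.3
```

>>> send_rows(
  rows=[
    [[0, 0, 0.05, 0, 0, 0], [0, 0, 0.1, 0, 0, 0], [0, 0, 0.1, 0, 0, 0]],
  ],
)

```text
clock: 8.6
eef_pos: [515.0, 46.0, 222.4]
tool_rot: [3.134, -0.035, 1.185]
force: [-0.1, 0.9, 3.4]
width: 17.2
gripper_force: 59.3
```

>>> send_rows(
  rows=[
    [[0, 0, 0.02, 0, 0, 0], [0, 0, 0.04, 0, 0, 0], [0, 0, 0.04, 0, 0, 0]],
  ],
)

```text
clock: 8.9
eef_pos: [515.0, 45.9, 222.1]
tool_rot: [3.134, -0.035, 1.185]
force: [-0.9, 0.6, 3.4]
width: 17.4
gripper_force: 59.3
```

>>> send_rows(
  rows=[
    [[0, 0, 0.02, 0, 0, 0], [0, 0, 0.04, 0, 0, 0], [0, 0, 0.04, 0, 0, 0]],
  ],
)

```text
clock: 9.2
eef_pos: [515.0, 46.0, 221.6]
tool_rot: [3.134, -0.035, 1.185]
force: [-0.2, 0.1, 2.9]
width: 17.1
gripper_force: 59.3
```

>>> send_rows(
  rows=[
    [[0, 0, 0.02, 0, 0, 0], [0, 0, 0.04, 0, 0, 0], [0, 0, 0.04, 0, 0, 0]],
  ],
)

```text
clock: 9.5
eef_pos: [515.0, 46.0, 221.4]
tool_rot: [3.134, -0.035, 1.185]
force: [-1.0, -0.3, 4.9]
width: 17.4
gripper_force: 59.6
```

>>> send_rows(
  rows=[
    [[0, 0, 0.02, 0, 0, 0], [0, 0, 0.04, 0, 0, 0], [0, 0, 0.04, 0, 0, 0]],
  ],
)

```text
clock: 9.8
eef_pos: [515.1, 46.1, 221.3]
tool_rot: [3.134, -0.035, 1.185]
force: [-1.4, 0.3, 7.3]
width: 17.4
gripper_force: 60.0
```

>>> send_rows(
  rows=[
    [[0, -0.1, 0, 0, 0, 0], [0, -0.2, 0, 0, 0, 0], [0, -0.3, 0, 0, 0, 0], [0, -0.4, 0, 0, 0, 0], [0, -0.4, 0, 0, 0, 0]],
  ],
)

```text
clock: 10.3
eef_pos: [512.5, 47.1, 221.4]
tool_rot: [3.131, -0.036, 1.185]
force: [2.0, -1.8, 5.4]
width: 17.5
gripper_force: 59.6
```

>>> send_rows(
  rows=[
    [[0, -0.1, 0, 0, 0, 0], [0, -0.2, 0, 0, 0, 0], [0, -0.2, 0, 0, 0, 0]],
  ],
)

```text
clock: 10.6
eef_pos: [510.6, 47.8, 221.4]
tool_rot: [3.131, -0.036, 1.185]
force: [1.7, -2.3, 5.1]
width: 17.2
gripper_force: 59.6
```

>>> send_rows(
  rows=[
    [[0, -0.1, 0, 0, 0, 0], [0, -0.2, 0, 0, 0, 0], [0, -0.2, 0, 0, 0, 0]],
  ],
)

```text
clock: 10.9
eef_pos: [508.8, 48.6, 221.3]
tool_rot: [3.131, -0.036, 1.185]
force: [1.5, -1.3, 4.7]
width: 17.5
gripper_force: 59.6
```

>>> send_rows(
  rows=[
    [[0, -0.1, 0.03, 0, 0, 0], [0, -0.2, 0.03, 0, 0, 0], [0, -0.2, 0.03, 0, 0, 0]],
  ],
)

```text
clock: 11.2
eef_pos: [507.4, 49.2, 221.3]
tool_rot: [3.13, -0.036, 1.185]
force: [3.2, -2.6, 6.8]
width: 17.3
gripper_force: 60.0
```

>>> send_rows(
  rows=[
    [[0, -0.1, 0, 0, 0, 0], [0, -0.2, 0, 0, 0, 0], [0, -0.2, 0, 0, 0, 0]],
  ],
)

```text
clock: 11.5
eef_pos: [505.5, 49.9, 221.3]
tool_rot: [3.13, -0.036, 1.185]
force: [2.1, -2.4, 6.4]
width: 17.1
gripper_force: 60.0
```

>>> send_rows(
  rows=[
    [[0, -0.1, 0.01, 0, 0, 0], [0, -0.2, 0.01, 0, 0, 0], [0, -0.2, 0.01, 0, 0, 0]],
  ],
)

```text
clock: 11.8
eef_pos: [503.8, 50.7, 221.2]
tool_rot: [3.13, -0.036, 1.185]
force: [2.4, -3.1, 6.7]
width: 17.2
gripper_force: 60.0
```

>>> send_rows(
  rows=[
    [[0, -0.1, 0.01, 0, 0, 0], [0, -0.2, 0.01, 0, 0, 0], [0, -0.2, 0.01, 0, 0, 0]],
  ],
)

```text
clock: 12.1
eef_pos: [502.1, 51.4, 221.2]
tool_rot: [3.13, -0.036, 1.184]
force: [3.2, -2.6, 7.0]
width: 17.2
gripper_force: 60.1
```

>>> send_rows(
  rows=[
    [[0, -0.1, 0, 0, 0, 0], [0, -0.2, 0, 0, 0, 0], [0, -0.2, 0, 0, 0, 0]],
  ],
)

```text
clock: 12.4
eef_pos: [500.2, 52.1, 221.2]
tool_rot: [3.13, -0.036, 1.184]
force: [2.1, -2.1, 7.9]
width: 17.5
gripper_force: 60.1
```

>>> send_rows(
  rows=[
    [[0, -0.1, 0, 0, 0, 0], [0, -0.2, 0, 0, 0, 0], [0, -0.2, 0, 0, 0, 0]],
  ],
)

```text
clock: 12.7
eef_pos: [498.3, 52.9, 221.2]
tool_rot: [3.13, -0.036, 1.185]
force: [4.2, -3.1, 7.2]
width: 17.5
gripper_force: 60.1
```

>>> send_rows(
  rows=[
    [[0, -0.1, 0, 0, 0, 0], [0, -0.2, 0, 0, 0, 0], [0, -0.2, 0, 0, 0, 0]],
  ],
)

```text
clock: 13.0
eef_pos: [496.5, 53.7, 221.2]
tool_rot: [3.13, -0.037, 1.184]
force: [2.2, -1.8, 8.3]
width: 17.1
gripper_force: 60.1
```

>>> send_rows(
  rows=[
    [[0, -0.1, 0, 0, 0, 0], [0, -0.2, 0, 0, 0, 0], [0, -0.2, 0, 0, 0, 0]],
  ],
)

```text
clock: 13.3
eef_pos: [494.6, 54.4, 221.1]
tool_rot: [3.13, -0.036, 1.185]
force: [3.0, -2.7, 9.1]
width: 17.3
gripper_force: 60.1
```

>>> send_rows(
  rows=[
    [[0, -0.1, -0.02, 0, 0, 0], [0, -0.2, -0.02, 0, 0, 0], [0, -0.2, -0.02, 0, 0, 0]],
  ],
)

```text
clock: 13.6
eef_pos: [492.5, 55.3, 221.2]
tool_rot: [3.13, -0.036, 1.185]
force: [3.0, -1.8, 7.4]
width: 16.9
gripper_force: 60.1
```

>>> send_rows(
  rows=[
    [[0, -0.1, -0.01, 0, 0, 0], [0, -0.2, -0.01, 0, 0, 0], [0, -0.2, -0.01, 0, 0, 0]],
  ],
)

```text
clock: 13.9
eef_pos: [490.5, 56.1, 221.2]
tool_rot: [3.131, -0.036, 1.185]
force: [2.8, -1.5, 6.8]
width: 17.3
gripper_force: 60.0
```

>>> send_rows(
  rows=[
    [[0, -0.1, -0.01, 0, 0, 0], [0, -0.2, -0.01, 0, 0, 0], [0, -0.2, -0.01, 0, 0, 0]],
  ],
)

```text
clock: 14.2
eef_pos: [488.6, 56.9, 221.2]
tool_rot: [3.131, -0.036, 1.185]
force: [3.2, -2.1, 5.8]
width: 17.5
gripper_force: 59.9
```

>>> send_rows(
  rows=[
    [[0, -0.1, 0.01, 0, 0, 0], [0, -0.2, 0.01, 0, 0, 0], [0, -0.2, 0.01, 0, 0, 0]],
  ],
)

```text
clock: 14.5
eef_pos: [486.9, 57.6, 221.1]
tool_rot: [3.131, -0.036, 1.185]
force: [3.6, -2.1, 6.9]
width: 17.5
gripper_force: 59.9
```

>>> send_rows(
  rows=[
    [[0, -0.1, 0, 0, 0, 0], [0, -0.2, 0, 0, 0, 0], [0, -0.2, 0, 0, 0, 0]],
  ],
)

```text
clock: 14.8
eef_pos: [485.0, 58.3, 221.1]
tool_rot: [3.131, -0.036, 1.185]
force: [1.8, -2.0, 7.3]
width: 16.9
gripper_force: 59.9
```

>>> send_rows(
  rows=[
    [[0, -0.1, 0, 0, 0, 0], [0, -0.2, 0, 0, 0, 0], [0, -0.2, 0, 0, 0, 0]],
  ],
)

```text
clock: 15.1
eef_pos: [483.2, 59.1, 221.1]
tool_rot: [3.131, -0.036, 1.185]
force: [3.0, -1.8, 6.5]
width: 17.4
gripper_force: 59.9
```

>>> send_rows(
  rows=[
    [[0, -0.1, 0, 0, 0, 0], [0, -0.2, 0, 0, 0, 0], [0, -0.2, 0, 0, 0, 0]],
  ],
)

```text
clock: 15.4
eef_pos: [481.3, 59.9, 221.1]
tool_rot: [3.131, -0.036, 1.185]
force: [1.7, -2.6, 6.7]
width: 17.7
gripper_force: 59.9
```

>>> send_rows(
  rows=[
    [[0, -0.1, 0, 0, 0, 0], [0, -0.2, 0, 0, 0, 0], [0, -0.2, 0, 0, 0, 0]],
  ],
)

```text
clock: 15.7
eef_pos: [479.5, 60.7, 221.1]
tool_rot: [3.131, -0.036, 1.185]
force: [2.8, -2.2, 6.7]
width: 17.2
gripper_force: 59.9
```

>>> send_rows(
  rows=[
    [[0, -0.1, 0, 0, 0, 0], [0, -0.2, 0, 0, 0, 0], [0, -0.2, 0, 0, 0, 0]],
  ],
)

```text
clock: 16.0
eef_pos: [477.6, 61.4, 221.1]
tool_rot: [3.131, -0.036, 1.185]
force: [2.3, -1.4, 7.1]
width: 17.3
gripper_force: 59.9
```

>>> send_rows(
  rows=[
    [[0, -0.1, 0, 0, 0, 0], [0, -0.1, 0, 0, 0, 0]],
  ],
)

```text
clock: 16.2
eef_pos: [476.7, 61.8, 221.0]
tool_rot: [3.131, -0.036, 1.185]
force: [3.0, -1.2, 6.8]
width: 17.1
gripper_force: 59.9
```

>>> send_rows(
  rows=[
    [[0, -0.1, 0, 0, 0, 0], [0, -0.2, 0, 0, 0, 0], [0, -0.2, 0, 0, 0, 0]],
  ],
)

```text
clock: 16.5
eef_pos: [474.8, 62.6, 221.0]
tool_rot: [3.131, -0.036, 1.185]
force: [2.3, -2.0, 6.2]
width: 17.4
gripper_force: 59.9
```

>>> send_rows(
  rows=[
    [[0, -0.1, 0, 0, 0, 0], [0, -0.15, 0, 0, 0, 0], [0, -0.15, 0, 0, 0, 0]],
  ],
)

```text
clock: 16.8
eef_pos: [473.5, 63.1, 221.0]
tool_rot: [3.131, -0.036, 1.185]
force: [3.5, -2.8, 7.0]
width: 16.9
gripper_force: 59.9
```

>>> send_rows(
  rows=[
    [[0, -0.1, 0, 0, 0, 0], [0, -0.1, 0, 0, 0, 0], [0, -0.1, 0, 0, 0, 0]],
  ],
)

```text
clock: 17.1
eef_pos: [472.5, 63.5, 221.0]
tool_rot: [3.131, -0.036, 1.185]
force: [3.0, -2.7, 6.6]
width: 17.3
gripper_force: 59.9
```

```bash
python3 - <<'E'
from h import *
np.set_printoptions(suppress=True,precision=2)
d=img('wrist'); h=cv2.resize(d['bgr'][110:335,170:470],(800,600),interpolation=2); cv2.imwrite('pics/c7.png',h)
s=ctrl.read_state();print(s['eef_pos'],s['force'])
E
```

```text
[472.54  63.5  221.  ] [ 3.22 -2.32  6.97]
```

View pics/c7.png

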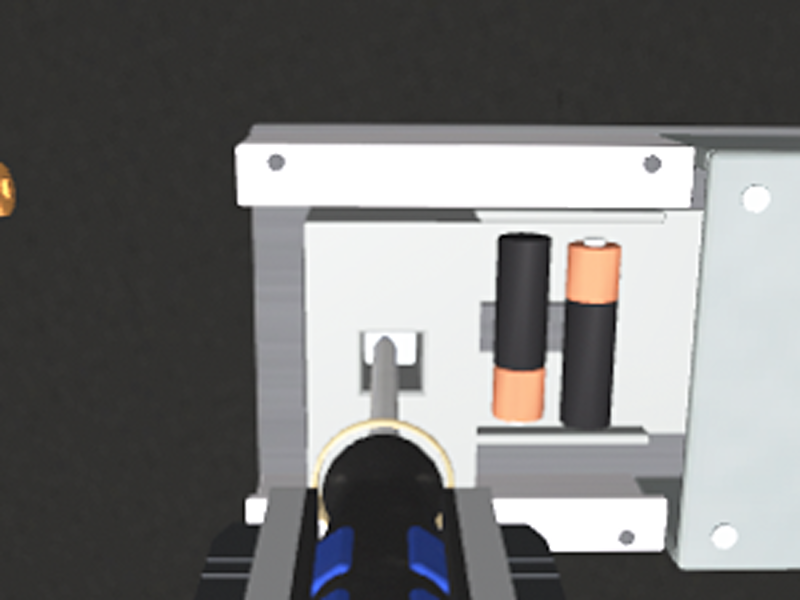

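>>> send_rows(
  rows=[
    [[0, -0.05, 0, 0, 0, 0], [0, -0.08, 0, 0, 0, 0], [0, -0.08, 0, 0, 0, 0]],
  ],
)

```text
clock: 17.45
eef_pos: [471.9, 63.7, 221.0]
tool_rot: [3.13, -0.036, 1.185]
force: [2.3, -1.6, 6.6]
width: 17.4
gripper_force: 59.8
```

>>> send_rows(
  rows=[
    [[0, -0.05, 0, 0, 0, 0], [0, -0.08, 0, 0, 0, 0], [0, -0.08, 0, 0, 0, 0]],
  ],
)

```text
clock: 17.75
eef_pos: [471.5, 63.9, 221.1]
tool_rot: [3.13, -0.037, 1.184]
force: [3.3, -3.0, 6.2]
width: 17.3
gripper_force: 59.8
```

```bash
python3 - <<'E'
from h import *
np.set_printoptions(suppress=True,precision=2)
d=img('wrist'); d['X'][:3,3]-=ctrl.read_state()['eef_pos']-np.array([472.54,63.5,221])
r=plane(d,170+392/2.6667,110+361.5/2.6667,48); o=np.array([517.1,45.5]); u=np.array([.9253,-.3793])
print('tray out then',-(r[:2]-o)@u,r)
E
```

```text
tray out then 44.969892575297955 [475.77  63.24  48.  ]
```

>>> send_rows(
  rows=[
    [[0, -0.05, 0, 0, 0, 0], [0, -0.08, 0, 0, 0, 0], [0, -0.08, 0, 0, 0, 0]],
  ],
)

```text
clock: 18.1
eef_pos: [470.8, 64.3, 221.1]
tool_rot: [3.13, -0.037, 1.184]
force: [4.2, -3.2, 5.8]
width: 16.8
gripper_force: 59.7
```

>>> send_rows(
  rows=[
    [[0, -0.05, 0, 0, 0, 0], [0, -0.08, 0, 0, 0, 0], [0, -0.08, 0, 0, 0, 0]],
  ],
)

```text
clock: 18.4
eef_pos: [470.1, 64.7, 221.1]
tool_rot: [3.13, -0.037, 1.185]
force: [2.9, -1.1, 7.0]
width: 17.4
gripper_force: 59.7
```

>>> send_rows(
  rows=[
    [[0, 0, 0, 0, 0, 0], [0, 0, 0, 0, 0, 0]],
  ],
)

```text
clock: 18.6
eef_pos: [470.1, 64.7, 221.1]
tool_rot: [3.13, -0.037, 1.185]
force: [2.7, -3.3, 6.0]
width: 17.4
gripper_force: 59.7
```

>>> send_rows(
  rows=[
    [[0, -0.05, 0, 0, 0, 0], [0, -0.08, 0, 0, 0, 0], [0, -0.08, 0, 0, 0, 0]],
  ],
)

```text
clock: 18.9
eef_pos: [469.5, 64.9, 221.0]
tool_rot: [3.129, -0.037, 1.184]
force: [3.9, -3.0, 6.3]
width: 17.2
gripper_force: 59.7
```

>>> send_rows(
  rows=[
    [[0, -0.05, 0, 0, 0, 0], [0, -0.08, 0, 0, 0, 0], [0, -0.08, 0, 0, 0, 0]],
  ],
)

```text
clock: 19.2
eef_pos: [469.2, 65.0, 221.1]
tool_rot: [3.128, -0.037, 1.184]
force: [4.0, -3.6, 4.6]
width: 17.4
gripper_force: 59.6
```

>>> send_rows(
  rows=[
    [[0, -0.05, 0, 0, 0, 0], [0, -0.08, 0, 0, 0, 0], [0, -0.08, 0, 0, 0, 0]],
  ],
)

```text
clock: 19.5
eef_pos: [468.9, 65.1, 221.1]
tool_rot: [3.128, -0.038, 1.184]
force: [5.2, -4.0, 2.3]
width: 17.2
gripper_force: 59.7
```

>>> send_rows(
  rows=[
    [[0, 0.08, 0, 0, 0, 0], [0, 0.12, 0, 0, 0, 0], [0, 0.12, -0.1, 0, 0, 0], [0.01, 0.12, -0.2, 0, 0, 0], [0.01, 0.12, -0.3, 0, 0, 0], [0.02, 0.12, -0.4, 0, 0, 0], [0.02, 0.12, -0.4, 0, 0, 0]],
  ],
)

```text
clock: 20.2
eef_pos: [469.3, 65.0, 224.7]
tool_rot: [3.129, -0.037, 1.184]
force: [5.2, -3.2, 1.1]
width: 17.1
gripper_force: 59.2
```

>>> send_rows(
  rows=[
    [[0, 0, -0.1, 0, 0, 0], [0.01, 0, -0.2, 0, 0, 0], [0.01, 0, -0.2, 0, 0, 0]],
  ],
)

```text
clock: 20.5
eef_pos: [469.2, 65.0, 226.7]
tool_rot: [3.129, -0.037, 1.184]
force: [5.5, -2.9, 1.5]
width: 17.1
gripper_force: 59.3
```

>>> send_rows(
  rows=[
    [[0.02, 0, -0.4, 0, 0, 0], [0.03, 0.01, -0.8, 0, 0, 0], [0.1, 0.02, -3, 0, 0, 0], [0.14, 0.03, -4, 0, 0, 0], [0.14, 0.03, -4, 0, 0, 0], [0.14, 0.03, -4, 0, 0, 0]],
  ],
)

```text
clock: 21.1
eef_pos: [466.1, 65.7, 265.7]
tool_rot: [3.136, -0.034, 1.185]
force: [0.5, 0.2, -0.8]
width: 17.3
gripper_force: 59.4
```

```bash
python3 - <<'E'
from h import *
np.set_printoptions(suppress=True,precision=2)
s=ctrl.read_state();print(s['clock'],s['eef_pos'],s['force'],s['tool_rot'])
d=img('wrist','w8.png'); f=img('scene','s8.png'); g=img('top','t8.png'); np.savez('w8.npz',X=d['X'])
u=np.array([.9253,-.3793,0])
for t in (40,42.5,45):
    c=np.array([517.1,45.5,48])-u*t; print(t,proj(d,c))
hs=cv2.cvtColor(d['bgr'],cv2.COLOR_BGR2GRAY); c=proj(d,np.array([517.1,45.5,48])-u*44).astype(int)
print(c); print(hs[c[1]-22:c[1]+22:2,c[0]-24:c[0]+24:2])
E
```

```text
21.1 [466.07  65.69 265.73] [ 0.53  0.24 -0.83] [ 3.14 -0.03  1.19]
40 [333.61 228.11]
42.5 [330.16 228.1 ]
45 [326.72 228.09]
[328 228]
[[241 240 240 240 240 240 240 240 240 240 239 239 239 239 239 239 239 240
  239 239 239 238 238 239]
 [240 240 240 240 240 240 240 240 240 240 239 239 239 239 239 239 239 239
  239 239 239 239 239 238]
 [240 240 240 240 240 240 240 239 239 239 239 240 239 239 239 239 239 239
  239 239 239 238 238 238]
 [240 240 240 240 240 240 239 240 239 240 239 239 239 239 239 239 239 238
  239 238 238 239 239 239]
 [240 240 240 240 239 239 239 240 240 239 239 239 240 239 239 239 239 239
  238 239 239 239 238 238]
 [240 240 239 239 239 239 234 233 233 233 233 233 232 233 233 235 236 239
  239 238 239 238 238 238]
 [239 240 239 239 239 232 193 250 248 250 251 250 251 249 250 140 207 240
  239 238 238 238 237 238]
 [239 240 239 240 240 233 193 255 253 254 254 254 254 254 255 124 204 240
  239 238 238 237 238 238]
 [239 239 239 239 240 233 198 255 253 254 254 254 254 254 255 121 203 240
  238 238 238 238 238 238]
 [239 240 239 240 239 233 199 255 253 254 254 254 254 
[... 559 characters left out ...]
39 239 239 141 119 142 124 124 124 124 123 124 124 124 121 221 237
  237 237 237 237 237 237]
 [238 238 239 176 152 142 143 206 221 220 221 221 220 220 220 220 225 237
  237 237 237 237 237 237]
 [238 238 235 160 153 144 134 215 239 238 238 237 237 237 237 237 237 237
  237 237 237 236 237 237]
 [237 238 231 161 152 143 136 206 238 237 237 237 237 237 237 237 237 237
  237 237 237 237 236 236]
 [238 238 226 159 153 144 136 205 238 237 237 237 237 237 237 237 237 237
  237 236 236 236 236 236]
 [238 238 228 161 153 145 132 205 237 237 237 237 237 237 237 237 237 237
  236 236 236 236 236 236]
 [238 238 228 162 152 143 137 189 238 237 237 237 237 237 237 236 236 237
  236 236 236 236 236 236]]
```

```bash
python3 - <<'E'
from h import *
np.set_printoptions(suppress=True,precision=2)
d=img('wrist'); print(ctrl.read_state()['eef_pos'],ctrl.read_state()['tool_rot'])
g=cv2.cvtColor(d['bgr'],cv2.COLOR_BGR2GRAY); print('col',g[212:242,327].tolist()); print('row',g[226,308:342].tolist())
u=np.array([.9253,-.3793,0]);v=np.array([.3793,.9253,0]);c0=np.array([517.1,45.5,48])-u*45
for nm,h,dz in [('mouth',7,0),('btn36',6.5,-12),('btn29',6.5,-19)]:
    c=c0+[0,0,dz]; print(nm,[proj(d,c+v*h)[1],proj(d,c-v*h)[1]],[proj(d,c-u*h)[0],proj(d,c+u*h)[0]])
E
```

```text
[466.35  65.63 265.56] [ 3.14 -0.03  1.19]
col [240, 240, 240, 240, 233, 227, 251, 255, 254, 254, 254, 254, 254, 254, 254, 254, 254, 254, 255, 255, 155, 81, 86, 84, 124, 179, 221, 240, 237, 237]
row [239, 239, 239, 239, 239, 240, 233, 187, 198, 252, 255, 253, 253, 254, 254, 254, 254, 254, 254, 254, 254, 254, 254, 254, 255, 237, 89, 161, 224, 234, 239, 238, 238, 238]
mouth [np.float64(218.61051558320835), np.float64(237.3701797577901)] [np.float64(316.97023283078875), np.float64(336.28753972410516)]
btn36 [np.float64(215.7557453347417), np.float64(232.56620767883024)] [np.float64(317.36688371285015), np.float64(334.6349409114412)]
btn29 [np.float64(213.81507025710687), np.float64(230.28918315318865)] [np.float64(317.2055280196151), np.float64(334.1055594165747)]
```

```bash
python3 - <<'E'
from h import *
gotip([469.5,-255.5,100],1.571)
E
```

```text
TCP [ 469.12257982 -257.39656538  292.54888728] row [-29.715, 12.431, -3.647, 0.012, 0.002, -0.386]
```

>>> send_rows(
  rows=[
    [[0.1, 0, -3, 0, 0, 0], [-4, 1.7, -5, 0, 0, 0], [-8.5, 3.6, -5, 0, 0, -0.1], [-13, 5.5, -5, 0, 0, -0.2], [-17.5, 7.4, -5, 0.01, 0, -0.3], [-22, 9.2, -4.5, 0.012, 0.002, -0.386], [-26.5, 11, -4, 0.012, 0.002, -0.386], [-29.7, 12.4, -3.6, 0.012, 0.002, -0.386], [-29.7, 12.4, -3.6, 0.012, 0.002, -0.386], [-29.7, 12.4, -3.6, 0.012, 0.002, -0.386]],
  ],
)

```text
clock: 22.3
eef_pos: [468.8, -257.5, 291.9]
tool_rot: [3.134, -0.035, 1.569]
force: [-0.4, -0.1, -0.5]
width: 17.3
gripper_force: 59.3
```

```bash
python3 - <<'E'
from h import *
np.set_printoptions(suppress=True,precision=2,linewidth=250)
for i in range(3): T=tool(); d=img('wrist')
cv2.imwrite('pics/w9.png',d['bgr'])
s=ctrl.read_state();print(s['clock'],s['eef_pos'],s['tool_rot'],s['force'])
tp=(T@np.r_[-4.65,-0.97,192.5,1])[:3]; print('tip model',tp,proj(d,tp)); c=proj(d,[469.5,-255.5,70]); print('hole exp',c)
g=cv2.cvtColor(d['bgr'],cv2.COLOR_BGR2GRAY); c=c.astype(int)
print(c[1]-30,c[0]-24); 
for y in range(c[1]-30,c[1]+34,2): print(y,g[y,c[0]-24:c[0]+26:2])
E
```

```text
22.45 [ 469.64 -255.42  292.77] [ 3.13 -0.03  1.57] [ 0.08  0.24 -0.67]
tip model [ 470.09 -253.47  100.01] [313.55 236.41]
hole exp [312.29 228.52]
198 288
198 [255 255 255 255 255 255 255 255 255 255 255 255 255 255 255 255 255 255 255 255 255 255 255 255 255]
200 [255 255 255 255 255 255 255 255 255 255 255 255 255 255 255 255 255 255 255 255 255 255 255 255 255]
202 [255 255 255 255 255 255 255 255 255 255 255 255 255 255 255 255 255 255 255 255 255 255 255 255 255]
204 [255 255 255 255 255 255 255 255 255 255 255 255 255 255 255 255 255 255 255 255 255 255 255 255 255]
206 [255 255 255 255 255 255 255 255 255 255 255 255 255 255 255 255 255 255 255 255 255 255 255 255 255]
208 [255 255 255 255 255 255 255 255 255 255 255 255 255 255 255 255 255 255 255 255 255 255 255 255 255]
210 [255 255 255 255 255 255 255 255 255 255 255 255 255 255 255 255 255 255 255 255 255 255 255 255 255]
212 [255 255 255 255 255 255 255 255 255 255 255 255 255 255 255 255 255 255 255 255 255 255 255 255 255]
214 [255 255 255 255 255 255 255 255 255 255 255 255 255 255 255 255 255 255 255 255 255 255 25
[... 1748 characters left out ...]
255 255 174 169 152 133 253 255 255 255 255 255 255 255 255 255]
250 [255 255 255 255 255 255 255 255 255 255 255 172 166 150 132 251 255 255 255 255 255 255 255 255 255]
252 [255 255 255 255 255 255 255 255 255 255 255 173 168 152 135 250 255 255 255 255 255 255 255 255 255]
254 [255 255 255 255 255 255 255 255 255 255 251 174 167 152 135 251 255 255 255 255 255 255 255 255 255]
256 [255 255 255 255 255 255 255 255 255 255 252 173 168 151 135 250 255 255 255 255 255 255 255 255 255]
258 [255 255 255 255 255 255 255 255 255 255 252 175 169 153 138 226 255 255 255 255 255 255 255 255 255]
260 [255 255 255 255 255 255 255 255 255 255 230 177 171 154 138 227 255 255 255 255 255 255 255 255 255]
```

```bash
python3 - <<'E'
from h import *
np.set_printoptions(suppress=True,precision=2,linewidth=250)
def hole(g):  # dark region centre above tip
    m=(g<200).astype(np.uint8); rows=[y for y in range(205,260) if m[y,290:340].sum()>=3]
    y0=rows[0]; w=[(y,np.flatnonzero(m[y,290:340])) for y in range(y0,y0+16)]
    b=max(w,key=lambda q:len(q[1])); L=len(b[1]); return 290+b[1].mean(),y0,L
for i in range(2):
    T=tool(); d=img('wrist'); g=cv2.cvtColor(d['bgr'],cv2.COLOR_BGR2GRAY)
    u,y0,L=hole(g); hv=y0-.5+L*.97/2; h=plane(d,u,hv,67); t=(T@np.r_[-4.65,-0.97,192.5,1])[:3]
    print(T[:3,3],(u,hv,L),'hole',h,'tip',t,'shaft vert?',(T[:3,:3]@np.r_[-.034,-.007,1]))
    print('move tool',T[:3,:3].T@np.r_[(h-t)[:2],0])
E
```

```text
[ 469.64 -255.42  292.77] (np.float64(313.0), 228.775, 15) hole [ 470.3  -256.38   67.  ] tip [ 470.32 -253.34  100.22] shaft vert? [ 0.  0. -1.]
move tool [-3.03 -0.03 -0.11]
[ 469.7  -255.47  292.92] (np.float64(313.0), 228.775, 15) hole [ 470.42 -256.55   67.  ] tip [ 470.43 -253.47  100.38] shaft vert? [ 0.  0. -1.]
move tool [-3.08 -0.02 -0.11]
```

>>> send_rows(
  rows=[
    [[-0.3, 0, 0, 0, 0, 0], [-0.34, 0, 1, 0, 0, 0], [-0.37, -0.01, 2, 0, 0, 0], [-0.39, -0.02, 2.6, 0, 0, 0], [-0.39, -0.02, 2.6, 0, 0, 0], [-0.42, -0.02, 3.4, 0, 0, 0], [-0.44, -0.03, 4.0, 0, 0, 0], [-0.44, -0.03, 4.0, 0, 0, 0]],
  ],
)

```text
clock: 23.35
eef_pos: [469.2, -259.8, 251.7]
tool_rot: [3.134, -0.035, 1.571]
force: [0.5, 0.9, -1.7]
width: 17.3
gripper_force: 59.2
```

>>> send_rows(
  rows=[
    [[0.03, 0, 1, 0, 0, 0], [0, -0.01, 2, 0, 0, 0], [-0.04, -0.02, 3, 0, 0, 0], [-0.07, -0.02, 4, 0, 0, 0], [-0.09, -0.03, 4.5, 0, 0, 0], [-0.09, -0.03, 4.5, 0, 0, 0], [-0.09, -0.03, 4.5, 0, 0, 0]],
  ],
)

```text
clock: 24.05
eef_pos: [469.5, -259.0, 207.3]
tool_rot: [3.133, -0.035, 1.572]
force: [1.1, 3.0, -2.6]
width: 17.3
gripper_force: 59.0
```

>>> send_rows(
  rows=[
    [[0.1, 0, 0, 0, 0, 0], [0.1, 0, 0.1, 0, 0, 0], [0.1, 0, 0.2, 0, 0, 0], [0.1, 0, 0.3, 0, 0, 0], [0.1, 0, 0.35, 0, 0, 0], [0.1, 0, 0.35, 0, 0, 0]],
  ],
)

```text
clock: 24.65
eef_pos: [469.7, -258.6, 204.5]
tool_rot: [3.132, -0.034, 1.571]
force: [1.0, 1.8, 3.0]
width: 17.1
gripper_force: 60.1
```

>>> send_rows(
  rows=[
    [[0, 0, 0, 0, 0, 0], [0, 0, 0, 0, 0, 0], [0, 0, 0, 0, 0, 0], [0, 0, 0, 0, 0, 0], [0, 0, 0, 0, 0, 0], [0, 0, 0, 0, 0, 0], [0, 0, 0, 0, 0, 0], [0, 0, 0, 0, 0, 0]],
  ],
  grip=0,
)

```text
clock: 25.45
eef_pos: [469.5, -258.4, 204.2]
tool_rot: [3.133, -0.034, 1.571]
force: [0.6, 0.6, 0.5]
width: 85.5
gripper_force: 0.0
```

>>> send_rows(
  rows=[
    [[0.03, 0, -1, 0, 0, 0], [0.1, 0.02, -3, 0, 0, 0], [0.2, 0.04, -6, 0, 0, 0], [0.34, 0.07, -10, 0, 0, 0], [0.48, 0.1, -14, 0, 0, 0], [0.48, 0.1, -14, 0, 0, 0], [0.48, 0.1, -14, 0, 0, 0], [0.48, 0.1, -14, 0, 0, 0]],
  ],
)

```text
clock: 26.25
eef_pos: [468.6, -258.2, 343.7]
tool_rot: [3.134, -0.035, 1.571]
force: [-0.6, 1.9, 0.1]
width: 85.6
gripper_force: 0.0
```

```bash
python3 - <<'E'
from h import *
np.set_printoptions(suppress=True,precision=2,linewidth=250)
s=ctrl.read_state();print(s['clock'],s['eef_pos'],s['width'],s['force'])
t0=cv2.imread('pics/top0.png'); t=img('top','top9.png')
df=cv2.absdiff(t0,t['bgr']).max(2)>60
n,l,st,c=cv2.connectedComponentsWithStats(df[180:325,:470].astype(np.uint8)); print([(q[:5].tolist()) for q in st[1:] if q[4]>5])
s0=cv2.imread('pics/scene0.png'); e=img('scene','scene9.png')
df=cv2.absdiff(s0,e['bgr']).max(2)>70
n,l,st,c=cv2.connectedComponentsWithStats(df.astype(np.uint8)); print([(q[:5].tolist()) for q in st[1:] if q[4]>8])
d=img('wrist','w10.png'); g=cv2.cvtColor(d['bgr'],cv2.COLOR_BGR2HSV)
m=((g[...,0]>105)&(g[...,0]<130)&(g[...,1]>150)&(g[...,2]>90)).astype(np.uint8)
n,l,st,c=cv2.connectedComponentsWithStats(m); print([(c[i].round(1).tolist(),st[i,4]) for i in range(1,n) if st[i,4]>15])
for P in ([470.4,-256.5,98],[470.4,-256.5,150],[470.4,-256.5,196]): print(proj(d,P))
E
```

```text
26.25 [ 468.6  -258.17  343.67] 85.57409919648443 [-0.61  1.92  0.15]
[[287, 69, 18, 13, 147], [408, 68, 8, 9, 49], [406, 71, 56, 74, 2972], [279, 78, 23, 20, 283], [400, 84, 5, 19, 77], [391, 88, 7, 5, 19]]
[[99, 0, 54, 69, 1653], [261, 0, 11, 4, 14], [315, 0, 38, 19, 340], [302, 0, 270, 199, 12606], [185, 2, 7, 3, 9], [183, 5, 22, 8, 70], [193, 4, 7, 2, 9], [163, 5, 170, 67, 2630], [188, 7, 28, 10, 99], [268, 49, 11, 9, 32], [206, 50, 17, 6, 26], [70, 58, 49, 57, 1491], [115, 67, 4, 7, 10], [172, 66, 6, 5, 11], [166, 72, 47, 38, 512], [154, 86, 6, 4, 12], [151, 93, 6, 6, 12], [39, 105, 92, 90, 1694], [144, 114, 17, 15, 131], [508, 135, 8, 4, 19], [519, 139, 14, 7, 49], [397, 143, 11, 12, 21], [535, 144, 11, 6, 13], [357, 149, 26, 35, 359], [144, 151, 19, 3, 37], [383, 150, 32, 52, 403], [134, 154, 26, 14, 92], [152, 163, 7, 7, 11], [416, 162, 155, 128, 6423], [128, 166, 4, 9, 16], [130, 178, 9, 2, 13], [346, 201, 19, 17, 115], [356, 237, 6, 16, 36], [14, 241, 13, 8, 53], [24, 240, 15, 4, 29], [42, 241, 33, 9, 73], [35, 246, 18, 10, 79], [51, 246, 23, 10, 80], [18, 249, 13, 7, 32], [111, 249, 11, 48, 288], [51, 251, 10, 10, 33], [539, 254, 13, 9, 41], [11, 256, 7, 9, 13], [13, 258, 19, 19, 70], [37, 258, 38, 50, 662], [276, 258, 15, 17, 77], [463, 264, 75, 78, 2206], [271, 267, 6, 10, 34], [288, 267, 10, 8, 27], [98, 273, 10, 8, 58], [15, 281, 9, 13, 21], [83, 280, 20, 27, 265], [105, 281, 6, 8, 23], [361, 297, 3, 5, 11], [360, 309, 2, 7, 9], [366, 315, 4, 8, 12], [428, 322, 84, 46, 795], [514, 333, 14, 11, 25], [470, 346, 64, 94, 1936], [527, 378, 5, 4, 13], [429, 401, 8, 19, 62]]
[([309.5, 213.3], np.int32(71)), ([329.1, 213.6], np.int32(47)), ([619.3, 296.1], np.int32(122)), ([311.0, 319.3], np.int32(59)), ([323.3, 316.4], np.int32(19)), ([323.8, 324.0], np.int32(23))]
[314.83 219.79]
[315.79 236.96]
[316.99 258.37]
```

```bash
python3 -c "
from cell import ctrl
print(ctrl.finish_job())"
```

```text
the job is handed in; nothing more can be done
None
```

The tray is pushed out to its end stop and the button has sprung up behind it. The screwdriver stands back in its stand, released, and I handed the job in at about 26 s; sampled force readings stayed below about 10 N, no bystander shift showed in the top view, and I viewed 11 pictures, one over the limit of 10.

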